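# Make up the bread kit and the scone kit for a baking class

## Task

Make up two baking-class kits in the shallow wooden trays, one thing to a well. Bread kit, in the long three-well tray: the bench scraper lying flat in the wide end well, the clamp-lid jar in the middle well and the larger ramekin in the other end well; scone kit, in the short two-well tray: the smaller ring cutter in the wider well and the smaller ramekin in the narrower well. Set everything down upright on the floor of its well without dropping it, and leave the larger ring cutter, the lidded salt pot and the kitchen timer where they stand.

Things in the scene. Friction and masses are not known exactly. Their poses are not given: they have to be found in the camera images.
- tray_long: Long kit tray with a dark wood floor and lighter wood rims, fixed, 122 (x) x 276 (y) x 13 mm high; floor 5 mm thick, rims and dividers 5 mm thick rise 8 mm above it. Three wells along its y, each 112 mm in x: wide one (96 mm) centred at y = +85, middle (80 mm) at y = -8, other end (80 mm) at y = -93, all at x = 0. Origin: centre of underside, z up. Its y: within 9 deg of world y.
- tray_short: Short kit tray with a dark wood floor and lighter wood rims, fixed, 122 (x) x 155 (y) x 13 mm high; floor 5 mm thick, rims and divider 5 mm thick rise 8 mm above it. Two wells along its y, each 112 mm in x: wider one (76 mm) centred at y = +34.5, narrower (64 mm) at y = -40.5, both at x = 0. Origin: centre of underside, z up. Its y: within 9 deg of world y.
- scraper: Bench scraper lying flat, about 130 g, outline 90 (x) x 75 (y) mm: wooden handle bar along x, 90 long, 22 wide, 24 high, centred at y = +26.5; flat steel blade 3 thick at table level from the handle to y = -37.5. Grip the handle across its width. Origin: centre of the outline at the underside, z up. Its x is within 35 degrees of world x.
- jar: Empty glass jar with a glass clamp lid and wire bail, closed, lid rigid, about 160 g: straight body 58 mm across up to 54 mm height, 80 mm high over all. Origin: centre of its underside, z up; its yaw does not matter.
- ramekin_large: The larger of two white ceramic ramekins, open straight-sided round dish 60 mm across, 38 mm high, wall 4 mm, about 140 g. Origin: centre of its underside, z up; its yaw does not matter.
- ramekin_small: The smaller white ceramic ramekin, open straight-sided round dish 42 mm across, 30 mm high, wall 4 mm, about 70 g. Origin: centre of its underside, z up; its yaw does not matter.
- cutter_small: The smaller of two round steel ring cutters, an upright rigid tube open at both ends, 52 mm across, 35 mm high, wall 2.5 mm, about 50 g. Origin: centre of its underside, z up; its yaw does not matter.
- cutter_large: The larger steel ring cutter, 72 mm across, 45 mm high, loose. Origin: centre of its underside, z up. Not part of any kit: it stays where it stands.
- salt_pot: Round marble salt pot with a bamboo lid and knob, 66 mm across, 63 mm high, loose. Origin: centre of its underside, z up. Not part of any kit: it stays where it stands.
- timer: Round black kitchen timer with a narrower dial knob on top, 64 mm across, 54 mm high, loose. Origin: centre of its underside, z up. Not part of any kit: it stays where it stands.
Things that resemble listed ones, but are neither listed nor needed, are in the scene too. Leave any pink or purple look-alike of the jar alone. Leave any green or red look-alike of the scraper alone.

How it is judged:
At the end, for the whole second after the job is handed in: All five things are in the wells named, centres within 15 mm of the well's along the row and 35 mm across it (scraper 25), flat on the floor (under 4.5 mm above it), upright within 0.1 rad, at rest (under 0.02 m/s); larger cutter, salt pot and timer within 20 mm of their starts (x of scraper in the frame of tray_long between -0.025 and 0.025 m and y of scraper in the frame of tray_long between 0.07 and 0.1 m and z of each of scraper, jar, ramekin_large in the frame of tray_long below 0.0095 m and angle between each of scraper, jar, ramekin_large, cutter_small, ramekin_small's own z axis and vertical below 0.1 rad and linear speed of each of scraper, jar, ramekin_large, cutter_small, ramekin_small below 0.02 m/s and x of jar in the frame of tray_long between -0.035 and 0.035 m and y of jar in the frame of tray_long between -0.023 and 0.007 m and x of ramekin_large in the frame of tray_long between -0.035 and 0.035 m and y of ramekin_large in the frame of tray_long between -0.108 and -0.078 m and x of cutter_small in the frame of tray_short between -0.035 and 0.035 m and y of cutter_small in the frame of tray_short between 0.0195 and 0.0495 m and z of each of cutter_small, ramekin_small in the frame of tray_short below 0.0095 m and x of ramekin_small in the frame of tray_short between -0.035 and 0.035 m and y of ramekin_small in the frame of tray_short between -0.0555 and -0.0255 m and distance of each of cutter_large, salt_pot, timer from where it was at the start of the episode below 0.02 m); the robot touches nothing.
It fails at once if the larger cutter, the salt pot or the timer was moved by more than 20 mm (distance of any of cutter_large, salt_pot, timer from where it was at the start of the episode above 0.02 m).
It fails at once if a thing was dropped (fell faster than 0.7 m/s clear of the fingers, a fall of some 25 mm) ((linear speed of jar above 0.7 m/s and contact force between the fingers and jar below 0.05 N) or (linear speed of ramekin_large above 0.7 m/s and contact force between the fingers and ramekin_large below 0.05 N) or (linear speed of ramekin_small above 0.7 m/s and contact force between the fingers and ramekin_small below 0.05 N) or (linear speed of scraper above 0.7 m/s and contact force between the fingers and scraper below 0.05 N) or (linear speed of cutter_small above 0.7 m/s and contact force between the fingers and cutter_small below 0.05 N)).
It also fails if it takes over 141 s, if anything falls off the work surface, if the arm or the gripper's body presses on something with over 40 N, if the wrist force passes 120 N, or if a joint passes its speed limit or range.

## Robot

A 7-joint arm with a two-finger parallel gripper is mounted at the origin on the work surface. World frame = base frame: x ahead of the robot, y to its left, z up, the work surface at z = 0. Lengths are in m, angles in rad, forces in N, time in s.
With the tool pointing down it reaches from about 0.425 to 1.025 m from the base axis. Payload 3.6 kg.
Tool frame: the origin (TCP) lies between the finger pads; the fingertips stand 11 mm ahead of it and the grasp point (between the pads) lies 8 mm behind it (bot.tip_extent is the distance from the TCP to the fingertips, in m); z points along the fingers, y is the line along which they close (so a half turn about z gives the same grasp; the last joint's range is limited). The gripper opens to 85 mm and grips with 20 to 120 N. Pads are 22 mm wide; open, the fingers measure 114 mm over their backs; the gripper's body (76 mm by 85 mm) begins 54 mm behind the grasp point. The pads swing forward as they close: fully open they stand 13 mm farther back than shut.
Start: joints at [1.034, 0.591, 0.048, 1.609, -0.033, 0.943, -0.034], TCP at [0.311, -0.655, 0.242] pointing down, gripper open.
Joint ranges: [-2.69, 2.69], [-0.47, 2.24], [-1.27, 1.36], [0.19, 2.51], [-1.53, 4.68], [0.08, 2.07], [-3.09, 3.09]. Speed limits (rad/s): [2.57, 2.57, 3.14, 3.14, 3.14, 3.14, 3.14].

## Interface

Orientations are given as a 3x3 rotation matrix whose columns are the frame's x, y, z axes.
In Python, from bench import bot gives the robot as it stands.
- The arm moves only by the tool play_rows, never from a script. Its argument "rows" is a list of rows, each an object of numbers: "dx", "dy", "dz": the shift along the tool's x, y, z in m; "roll": the turn about the tool's z in rad. A call has 1 to 20 rows; each row shifts and turns the commanded pose from where the row before left it, along the tool's axes as they then stand; what a row does not reach is not made up. A row lasts 1/8 s, in which the tool goes at most 62.5 mm and 10.7 degrees, less where a joint would pass 70% of its speed; a pose out of reach is approached as far as the arm can. A call is refused whole if a number of a shift passes 0.0625 or a number of a turn 0.188, either way. A call with a gripper value outside its range is refused whole. "hand" is the gripper's target within -1 to 1 (shut at 1, half-way at 0, fully open at -1), set as the call begins (left out, the last holds). The fingers move at their own pace and stop on an object; "squeeze" is the grip in N (left out, the last holds). Time passes only in rows, so rows that do not move let the fingers close. It gives the time, the measured TCP pose, the force, the opening and the grip force at its end, in the units of the state.
- bot.sense(): the state, without advancing time (a new reading comes with each control period).
- bot.snapshot(name): name is "side" or "top"; returns the picture (400x640x3 uint8, blue, green, red); there is no depth.
- bot.camera_model(name): a dict with "K" (3x3 intrinsics, pixels), "R" (3x3) and "t" (3): a world point X has camera coordinates R X + t. Camera axes: x right, y down, z forward; pixel columns grow to the right and rows downward; lengths in m; the calibration is good to about 2 mm. A picture is of the moment at which its call begins. camera_model takes no time and is no camera call.
- bot.job_done(): hands the job in; it is judged then, once.
Trained networks look in the newest picture that a camera, given by its name, has taken for a name from the list of things; names that differ only in an ending like _2 or _b are one class to them, and where a whole thing is asked for, a point or a joint stands for the part that bears it (a point fixed in the world has none). Each returns a list of dicts, best first, with "p" (0 to 1); they miss things now and then, are a little off and sometimes report something else, mostly with a low value. They report only what shows in the picture. A call takes as long as a camera call. They do not tell look-alikes from the thing itself.
- bot.spot_in(camera, thing): "position" ([column, row] in pixels, amid what is visible of it).
- bot.trace(camera, thing): "region" (400x640 bool, what is visible of it) and "position" ([column, row] in pixels, amid what is visible of it).
The state is a dict: "time": time; "joint_pos": joint angles; "joint_velocities": joint speeds; "joint_torque": joint torques, N m; "tool_pos": TCP position; "eef_rot": TCP orientation; "contact_force": force on the tool from outside, world axes, zero at the start; "ft_torque": the same for the moment, N m; "finger_gap": opening from 0.0 (shut) to 1.0 (fully open); "grasp_force": force on a finger pad.
Only numpy, scipy, OpenCV 4.12 (cv2) and the standard library are available. Lean on these libraries where they do the work, as an engineer would, in place of code of your own. Each camera call takes 0.05 s, during which the arm holds its last target. There are 200 camera calls.

## Working session

There is one attempt and no reset: what is moved stays moved. The work goes in short steps, Python scripts to look and compute and a tool call to move; the robot and the scene stay as the last step left them, time stands still between calls to the robot, and variables do not carry over. Pictures are saved under pics/ and viewed, at most 14 in all, crops included, and the job is handed in when it is done.

Besides the shell and the picture viewer there is one more tool, called after "Call:" by a JSON object that holds its "api" and its "payload", one argument or row to a line. play_rows: Moves the arm, as the interface text tells. Its arguments: {"type":"object","properties":{"rows":{"type":"array"},"hand":{"type":"number"},"squeeze":{"type":"number"}},"required":["rows"]}

```bash
mkdir -p pics
cat > h.py <<'E'
import numpy as np,cv2
from bench import bot
def ray(cam,px,z):
    m=bot.camera_model(cam);K,R,t=[np.array(m[k]) for k in("K","R","t")]
    d=R.T@np.linalg.inv(K)@np.array([px[0],px[1],1.]);c=-R.T@t
    return c+d*(z-c[2])/d[2]
def proj(cam,X):
    m=bot.camera_model(cam);K,R,t=[np.array(m[k]) for k in("K","R","t")]
    p=K@(R@np.array(X)+t);return p[:2]/p[2]
E
python3 - <<'E'
from h import *
for c in("top","side"):
    im=bot.snapshot(c);cv2.imwrite(f"pics/{c}0.png",im)
    m=bot.camera_model(c);print(c,"cam at",-np.array(m["R"]).T@m["t"],np.array(m["K"])[0,0])
H=dict(tray_long=.013,tray_short=.013,scraper=.02,jar=.07,ramekin_large=.038,ramekin_small=.03,cutter_small=.035,cutter_large=.045,salt_pot=.05,timer=.05)
for n,h in H.items():
    for d in bot.spot_in("top",n)[:4]:
        if d["p"]>.2:print(n,round(d["p"],2),np.round(d["position"]),ray("top",d["position"],h/2).round(3))
s=bot.sense();print(s["tool_pos"],np.round(s["eef_rot"],2).tolist(),s["time"])
E
```

```text
top cam at [ 0.58019385 -0.01106827  1.37068073] 466.1734933913891
side cam at [0.29763036 0.84545632 0.62978434] 395.5621478172255
tray_long 0.81 [257. 248.] [0.453 0.163 0.006]
tray_short 0.63 [364. 244.] [ 0.468 -0.15   0.006]
scraper 0.83 [322. 120.] [ 0.831 -0.023  0.01 ]
scraper 0.82 [462. 160.] [ 0.716 -0.434  0.01 ]
scraper 0.78 [380. 182.] [ 0.649 -0.195  0.01 ]
scraper 0.49 [348. 166.] [ 0.695 -0.101  0.01 ]
jar 0.95 [199. 194.] [0.611 0.326 0.035]
jar 0.84 [159. 181.] [0.646 0.441 0.035]
jar 0.8 [197. 162.] [0.701 0.334 0.035]
ramekin_large 0.61 [458. 218.] [ 0.547 -0.419  0.019]
cutter_large 0.72 [254. 250.] [0.449 0.17  0.022]
salt_pot 0.8 [161. 215.] [0.548 0.438 0.025]
timer 0.68 [420. 200.] [ 0.598 -0.309  0.025]
[ 0.31126995 -0.65478068  0.24232457] [[0.9, 0.43, -0.0], [0.43, -0.9, -0.0], [-0.0, 0.0, -1.0]] 0.6
```

View pics/top0.png

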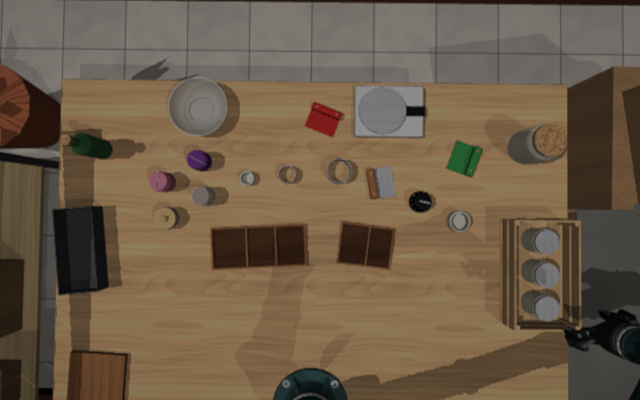

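View pics/side0.png

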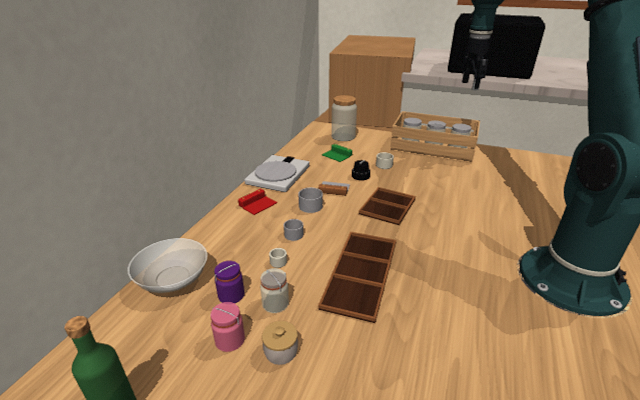

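```bash
cat > m.py <<'E'
from h import *
from scipy.optimize import least_squares
D=dict(jar=(.029,.08),ramekin_large=(.030,.038),ramekin_small=(.021,.030),cutter_small=(.026,.035),cutter_large=(.036,.045),salt_pot=(.033,.05),timer=(.032,.045))
def cen(cam,x,y,r,h,z0=0):
    a=np.linspace(0,2*np.pi,40,endpoint=False)
    P=[proj(cam,(x+r*np.cos(t),y+r*np.sin(t),z0+z)) for t in a for z in(0,h)]
    hu=cv2.convexHull(np.float32(P)*16);m=cv2.moments(hu);return np.array([m["m10"],m["m01"]])/m["m00"]/16
def fit(cam,n,px,z0=0):
    r,h=D[n];g=ray(cam,px,h/2+z0)[:2]
    return least_squares(lambda q:cen(cam,*q,r,h,z0)-px,g).x
def mask(cam,n,near=None):
    out=[]
    for d in bot.trace(cam,n):
        m=np.uint8(d["region"]);mm=cv2.moments(m,True)
        if mm["m00"]<20:continue
        k,_=cv2.findContours(m,0,1);k=max(k,key=cv2.contourArea)
        hu=cv2.moments(cv2.convexHull(k).astype(np.float32))
        c=np.array([hu["m10"],hu["m01"]])/max(hu["m00"],1e-6)
        out.append((d["p"],c,m))
    return out
E
python3 - <<'E'
from m import *
print(bot.tip_extent)
for c in("top","side"):
    for n in D:
        for p,px,m in mask(c,n)[:4]:
            if p>.15:print(c,n,round(p,2),px.round(1),m.sum(),fit(c,n,px).round(3))
for n in("tray_long","tray_short","scraper"):
    for p,px,m in mask("top",n)[:3]:
        k,_=cv2.findContours(m,0,1);k=max(k,key=cv2.contourArea)
        z=.012 if n[0]=="t" else .01
        W=np.float32([ray("top",q[0],z)[:2] for q in k]);r=cv2.minAreaRect(W*1000);print(n,round(p,2),px.round(1),np.round(r[0]),np.round(r[1]),round(r[2],1))
im=cv2.imread("pics/top0.png")[145:275,150:480];cv2.imwrite("pics/crop1.png",cv2.resize(im,None,fx=2.4,fy=2.4,interpolation=cv2.INTER_CUBIC))
E
```

```text
0.011
top jar 0.78 [161.8 181.6] 484 [0.644 0.431]Traceback (most recent call last):
  File "<stdin>", line 6, in <module>
  File "m.py", line 10, in fit
    return least_squares(lambda q:cen(cam,*q,r,h,z0)-px,g).x
           ~~~~~~~~~~~~~^^^^^^^^^^^^^^^^^^^^^^^^^^^^^^^^^^
    return func(*args, **kwargs)
    vector_fun = VectorFunction(
        fun_wrapped,
    ...<6 lines>...
        workers=workers
    )
    self.J, dct = approx_derivative(
                  ~~~~~~~~~~~~~~~~~^
        self.fun_wrapped, self.x, f0=self.f, **finite_diff_options
        ^^^^^^^^^^^^^^^^^^^^^^^^^^^^^^^^^^^^^^^^^^^^^^^^^^^^^^^^^^
    )
    ^
    J, _nfev = _dense_difference(fun_wrapped, x0, f0, h,
               ~~~~~~~~~~~~~~~~~^^^^^^^^^^^^^^^^^^^^^^^^
                             use_one_sided, method,
                             ^^^^^^^^^^^^^^^^^^^^^^
                             mf)
                             ^^^
    df = [f_eval - f0 for f_eval in f_evals]
                                    ^^^^^^^
    f = np.atleast_1d(self.fun(x, *self.args, **self.kwargs))
                      ~~~~~~~~^^^^^^^^^^^^^^^^^^^^^^^^^^^^^^
    return np.atleast_1d(self.fun(x))
                         ~~~~~~~~^^^
    return self.f(x, *self.args, **self.kwargs)
           ~~~~~~^^^^^^^^^^^^^^^^^^^^^^^^^^^^^^
  File "m.py", line 10, in <lambda>
    return least_squares(lambda q:cen(cam,*q,r,h,z0)-px,g).x
                                  ~~~^^^^^^^^^^^^^^^
  File "m.py", line 6, in cen
    P=[proj(cam,(x+r*np.cos(t),y+r*np.sin(t),z0+z)) for t in a for z in(0,h)]
       ~~~~^^^^^^^^^^^^^^^^^^^^^^^^^^^^^^^^^^^^^^^^
  File "h.py", line 8, in proj
    m=bot.camera_model(cam);K,R,t=[np.array(m[k]) for k in("K","R","t")]
ValueError: time passes only in moves, steps and waits
```

```bash
cat > h.py <<'E'
import numpy as np,cv2,functools
from bench import bot
@functools.cache
def cam_(c):
    m=bot.camera_model(c);return [np.array(m[k]) for k in("K","R","t")]
def ray(cam,px,z):
    K,R,t=cam_(cam)
    d=R.T@np.linalg.inv(K)@np.array([px[0],px[1],1.]);c=-R.T@t
    return c+d*(z-c[2])/d[2]
def proj(cam,X):
    K,R,t=cam_(cam);p=K@(R@np.array(X)+t);return p[:2]/p[2]
E
python3 - <<'E'
s=open('m.py').read()
s=s.replace("    return least_squares(lambda q:cen(cam,*q,r,h,z0)-px,g).x","    for _ in range(6): g=g+(ray(cam,px,h/2+z0)-ray(cam,cen(cam,*g,r,h,z0),h/2+z0))[:2]\n    return g").replace("from scipy.optimize import least_squares\n","")
open('m.py','w').write(s)
E
python3 - <<'E'
from m import *
for c in("top","side"):
    for n in D:
        for p,px,m in mask(c,n)[:4]:
            if p>.15:print(c,n,round(p,2),px.round(1),m.sum(),fit(c,n,px).round(3))
for n in("tray_long","tray_short","scraper"):
    for p,px,m in mask("top",n)[:3]:
        k,_=cv2.findContours(m,0,1);k=max(k,key=cv2.contourArea)
        z=.012 if n[0]=="t" else .01
        W=np.float32([ray("top",q[0],z)[:2] for q in k]);r=cv2.minAreaRect(W*1000);print(n,round(p,2),px.round(1),np.round(r[0]),np.round(r[1]),round(r[2],1))
im=cv2.imread("pics/top0.png")[145:275,150:480];cv2.imwrite("pics/crop1.png",cv2.resize(im,None,fx=2.4,fy=2.4,interpolation=cv2.INTER_CUBIC))
E
```

```text
top jar 0.78 [161.8 181.6] 484 [0.644 0.431]
top jar 0.72 [202.9 196. ] 430 [0.604 0.313]
top jar 0.65 [199.  160.4] 432 [0.705 0.326]
top ramekin_large 0.66 [458.  220.9] 404 [ 0.54 -0.42]
top ramekin_small 0.68 [247.2 178.2] 189 [0.657 0.192]
top ramekin_small 0.41 [202.6 196.1] 416 [0.604 0.321]
top cutter_small 0.47 [282.5 171.3] 75 [0.678 0.089]
top cutter_small 0.31 [258.1 246.6] 4026 [0.46  0.157]
top cutter_small 0.27 [419.4 201.8] 418 [ 0.594 -0.309]
top cutter_large 0.5 [343.7 163.5] 41 [ 0.702 -0.088]
top salt_pot 0.91 [165.5 218.5] 441 [0.538 0.424]
top timer 0.67 [419.6 202.1] 370 [ 0.593 -0.308]
side jar 0.94 [274.5 289.9] 1085 [0.602 0.316]
side jar 0.87 [227.5 326. ] 1351 [0.642 0.434]
side jar 0.78 [229.3 281.6] 1078 [0.704 0.328]
side ramekin_large 0.84 [384.2 160.1] 281 [ 0.541 -0.421]
side ramekin_small 0.58 [278.1 256.9] 316 [0.658 0.19 ]
side cutter_small 0.81 [293.5 229.4] 391 [0.668 0.076]
side cutter_large 0.58 [310.3 199.5] 530 [ 0.681 -0.074]
side salt_pot 0.7 [280.3 342.1] 1241 [0.54 0.42]
side timer 0.66 [361.5 169.8] 286 [ 0.593 -0.313]
tray_short 0.87 [365.2 245.5] [ 465. -153.] [155. 122.] 83.2
scraper 0.87 [323.2 119.1] [834. -28.] [88. 80.] 68.9
scraper 0.75 [463.9 158.4] [ 721. -440.] [80. 88.] 71.7
scraper 0.59 [380.1 182.8] [ 649. -196.] [89. 76.] 9.5
```

View pics/crop1.png

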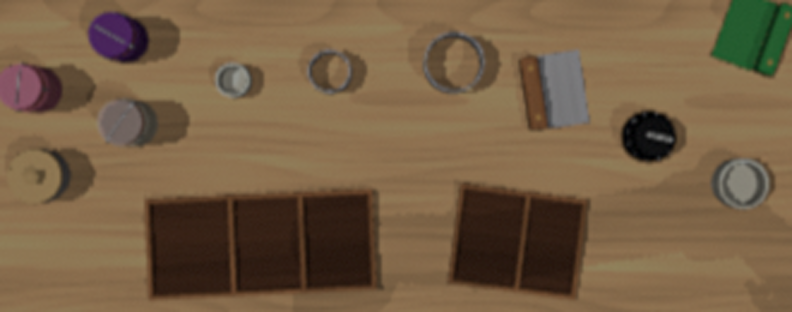

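Run:
```python
from m import *
im=cv2.imread("pics/top0.png")
def rect(n,cs):
    W=np.array([ray("top",np.array(c)/2.4+[150,145],.012)[:2] for c in cs]);print(n,W.mean(0).round(4),W.round(3).tolist())
rect("L",[(147,198),(376,191),(378,287),(150,298)]);rect("S",[(460,184),(588,200),(576,297),(450,282)])
# wood mask: dark pixels
for n,(x0,y0,x1,y1) in dict(L=(205,218,312,275),S=(332,215,400,273)).items():
    g=cv2.resize(im,None,fx=4,fy=4,interpolation=cv2.INTER_CUBIC)[y0*4:y1*4,x0*4:x1*4]
    b=cv2.morphologyEx(np.uint8(g[:,:,2]<95),cv2.MORPH_CLOSE,np.ones((25,25)));k,_=cv2.findContours(b,0,1);k=max(k,key=cv2.contourArea)
    W=np.float32([ray("top",(q[0]+.5)/4-.5+[x0,y0],.012)[:2] for q in k])*1000;r=cv2.minAreaRect(W);print(n,r)
k=[(533,57),(520,57),(530,129),(544,127)]
W=[ray("top",np.array(c)/2.4+[150,145],.024)[:2] for c in k];print("handle",np.mean(W,0),np.round(W,3).tolist())
for n,c in dict(cutter_small=(330,71),cutter_large=(455,62),jar=(127,122)).items(): print(n,fit("top",n,np.array(c)/2.4+[150,145]).round(3))
```

```text
L [0.4595 0.1539] [[0.513, 0.295], [0.524, 0.017], [0.408, 0.014], [0.392, 0.289]]
S [ 0.4659 -0.1558] [[0.534, -0.084], [0.516, -0.24], [0.399, -0.226], [0.415, -0.073]]
L ((461.2295837402344, 149.13490295410156), (121.84207916259766, 289.1900329589844), 2.595616579055786)
S ((467.2276611328125, -156.42759704589844), (160.0320281982422, 122.09394836425781), 83.22322082519531)
handle [ 0.64513183 -0.16924167] [[0.688, -0.17], [0.688, -0.155], [0.601, -0.167], [0.604, -0.184]]
cutter_small [0.669 0.074]
cutter_large [ 0.68  -0.076]
jar [0.604 0.313]
```

The clear glass jar is at pixel (203,196); pink (162,182) and purple (199,160) are the look-alikes. The scraper with the wooden handle and steel blade is at (380,183); red (323,119) and green (464,158) are the look-alikes. The crop confirms both. Moving to the scraper first.

Call:
{"api": "play_rows", "payload": {
  "rows": [
    {"roll": 0.143},
    {"roll": 0.143},
    {"dx": 0.034,"dy": -0.0355},
    {"dx": 0.034,"dy": -0.0355},
    {"dx": 0.034,"dy": -0.0355},
    {"dx": 0.034,"dy": -0.0355},
    {"dx": 0.034,"dy": -0.0355},
    {"dx": 0.034,"dy": -0.0355},
    {"dx": 0.034,"dy": -0.0355},
    {"dx": 0.034,"dy": -0.0355},
    {"dx": 0.034,"dy": -0.0355},
    {"dx": 0.034,"dy": -0.0355},
    {"dx": 0.034,"dy": -0.0355},
    {"dx": 0.034,"dy": -0.0355},
    {}
  ],
  "hand": -1,
  "squeeze": 40
}}

```text
invalid input
```

```bash
cat > go.py <<'E'
import sys,numpy as np
from bench import bot
# go.py x y z yaw : tool-frame delta, rolling first
x,y,z,w=map(float,sys.argv[1:5]);s=bot.sense();R=np.array(s["eef_rot"]);p=np.array(s["tool_pos"])
c=np.arctan2(R[1,0],R[0,0]);roll=(c-w+np.pi)%(2*np.pi)-np.pi
T=np.array([[np.cos(w),np.sin(w),0],[np.sin(w),-np.cos(w),0],[0,0,-1]])
print("t",round(s["time"],2),"pos",p.round(4),"yaw",round(c,3),"tilt",R[:2,2].round(3),"roll",round(roll,3),"d(after roll)",(T.T@(np.array([x,y,z])-p)).round(4),"gap",round(s["finger_gap"],3),round(float(np.max(s["grasp_force"])),1),"j7",round(s["joint_pos"][6],2))
E
python3 go.py .645 -.170 .022 .16
```

```text
t 1.5 pos [ 0.3113 -0.6547  0.2423] yaw 0.444 tilt [-0.  0.] roll 0.284 d(after roll) [ 0.4067 -0.4254  0.2203] gap 1.001 0.0 j7 -0.03
```

Call:
{"api": "play_rows", "payload": {
  "rows": [
    {"dx": 0,"dy": 0,"dz": 0,"roll": 0.142},
    {"dx": 0,"dy": 0,"dz": 0,"roll": 0.142},
    {"dx": 0.034,"dy": -0.0355,"dz": 0,"roll": 0},
    {"dx": 0.034,"dy": -0.0355,"dz": 0,"roll": 0},
    {"dx": 0.034,"dy": -0.0355,"dz": 0,"roll": 0},
    {"dx": 0.034,"dy": -0.0355,"dz": 0,"roll": 0},
    {"dx": 0.034,"dy": -0.0355,"dz": 0,"roll": 0},
    {"dx": 0.034,"dy": -0.0355,"dz": 0,"roll": 0},
    {"dx": 0.034,"dy": -0.0355,"dz": 0,"roll": 0},
    {"dx": 0.034,"dy": -0.0355,"dz": 0,"roll": 0},
    {"dx": 0.034,"dy": -0.0355,"dz": 0,"roll": 0},
    {"dx": 0.034,"dy": -0.0355,"dz": 0,"roll": 0},
    {"dx": 0.034,"dy": -0.0355,"dz": 0,"roll": 0},
    {"dx": 0.034,"dy": -0.0355,"dz": 0,"roll": 0},
    {"dx": 0,"dy": 0,"dz": 0,"roll": 0}
  ],
  "hand": -1,
  "squeeze": 40
}}

```text
time: 3.38
tool_pos: [0.6495, -0.1624, 0.2422]
eef_rot: [[0.986, 0.168, 0.002], [0.168, -0.986, 0.004], [0.003, -0.003, -1.0]]
contact_force: [-0.0, 0.3, -0.4]
finger_gap: 1.0
grasp_force: 0.0
```

```bash
python3 go.py .645 -.170 .022 .16
```

```text
t 3.38 pos [ 0.6495 -0.1624  0.2422] yaw 0.169 tilt [0.002 0.004] roll 0.009 d(after roll) [-0.0057  0.0068  0.2202] gap 1.0 0.0 j7 -1.17
```

Call:
{"api": "play_rows", "payload": {
  "rows": [
    {"dx": 0,"dy": 0,"dz": 0,"roll": 0},
    {"dx": 0,"dy": 0,"dz": 0.045,"roll": 0},
    {"dx": 0,"dy": 0,"dz": 0.045,"roll": 0},
    {"dx": 0,"dy": 0,"dz": 0.045,"roll": 0},
    {"dx": 0,"dy": 0,"dz": 0.02,"roll": 0},
    {"dx": 0,"dy": 0,"dz": 0,"roll": 0},
    {"dx": 0,"dy": 0,"dz": 0,"roll": 0}
  ]
}}

```text
time: 4.25
tool_pos: [0.6476, -0.1702, 0.089]
eef_rot: [[0.987, 0.158, 0.003], [0.158, -0.987, -0.001], [0.003, 0.001, -1.0]]
contact_force: [-0.1, 0.7, 0.4]
finger_gap: 1.001
grasp_force: 0.0
```

```bash
python3 go.py .645 -.170 .020 .16
python3 - <<'E'
from h import *
im=bot.snapshot("top")[150:220,330:430];a=cv2.resize(im,None,fx=4,fy=4,interpolation=cv2.INTER_CUBIC)
b=cv2.resize(bot.snapshot("side")[120:240,270:420],None,fx=2.6,fy=2.6)
h=max(a.shape[0],b.shape[0]);a,b=[cv2.copyMakeBorder(i,0,h-i.shape[0],0,0,0) for i in(a,b)]
cv2.imwrite("pics/c2.png",np.hstack([a,b]))
E
```

```text
t 4.25 pos [ 0.6476 -0.1702  0.089 ] yaw 0.159 tilt [ 0.003 -0.001] roll -0.001 d(after roll) [-0.0025 -0.0006  0.069 ] gap 1.001 0.0 j7 -1.16
```

View pics/c2.png

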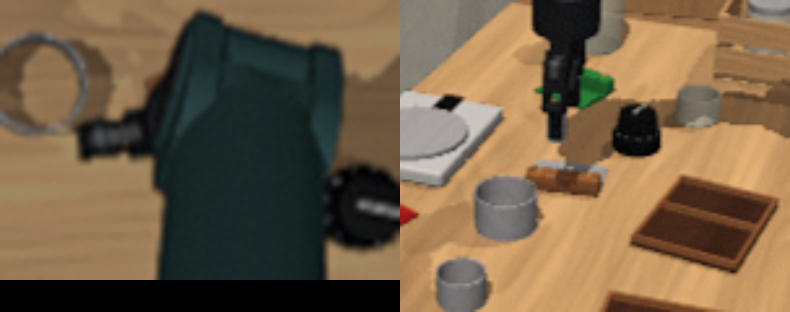

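The gripper stands over the scraper handle (side view ~(560,140) in the crop), clear of the large cutter and the timer. Descending.

Call:
{"api": "play_rows", "payload": {
  "rows": [
    {"dx": -0.002,"dy": 0,"dz": 0.03,"roll": 0},
    {"dx": 0,"dy": 0,"dz": 0.025,"roll": 0},
    {"dx": 0,"dy": 0,"dz": 0.014,"roll": 0},
    {"dx": 0,"dy": 0,"dz": 0,"roll": 0},
    {"dx": 0,"dy": 0,"dz": 0,"roll": 0}
  ]
}}

```text
time: 4.97
tool_pos: [0.6453, -0.1698, 0.0194]
eef_rot: [[0.987, 0.159, 0.002], [0.159, -0.987, -0.0], [0.002, 0.001, -1.0]]
contact_force: [1.0, 0.9, -0.1]
finger_gap: 1.003
grasp_force: 0.0
```

Call:
{"api": "play_rows", "payload": {
  "rows": [
    {"dx": 0,"dy": 0,"dz": 0,"roll": 0},
    {"dx": 0,"dy": 0,"dz": 0,"roll": 0},
    {"dx": 0,"dy": 0,"dz": 0,"roll": 0},
    {"dx": 0,"dy": 0,"dz": 0,"roll": 0},
    {"dx": 0,"dy": 0,"dz": 0,"roll": 0},
    {"dx": 0,"dy": 0,"dz": 0,"roll": 0},
    {"dx": 0,"dy": 0,"dz": 0,"roll": 0},
    {"dx": 0,"dy": 0,"dz": 0,"roll": 0}
  ],
  "hand": 1,
  "squeeze": 60
}}

```text
time: 5.98
tool_pos: [0.6448, -0.1701, 0.0189]
eef_rot: [[0.987, 0.159, 0.001], [0.159, -0.987, -0.001], [0.001, 0.001, -1.0]]
contact_force: [-0.3, -0.2, 5.4]
finger_gap: 0.236
grasp_force: 60.9
```

```bash
python3 go.py .4553 .2674 .120 .042
```

```text
t 5.97 pos [ 0.6448 -0.1701  0.0189] yaw 0.16 tilt [ 0.001 -0.001] roll 0.118 d(after roll) [-0.171  -0.4451 -0.1011] gap 0.236 60.9 j7 -1.15
```

Call:
{"api": "play_rows", "payload": {
  "rows": [
    {"dx": 0,"dy": 0,"dz": -0.02,"roll": 0},
    {"dx": 0,"dy": 0,"dz": -0.04,"roll": 0},
    {"dx": 0,"dy": 0,"dz": -0.04,"roll": 0},
    {"dx": 0,"dy": 0,"dz": 0,"roll": 0.118},
    {"dx": -0.0155,"dy": -0.04,"dz": 0,"roll": 0},
    {"dx": -0.0155,"dy": -0.04,"dz": 0,"roll": 0},
    {"dx": -0.0155,"dy": -0.04,"dz": 0,"roll": 0},
    {"dx": -0.0155,"dy": -0.04,"dz": 0,"roll": 0},
    {"dx": -0.0155,"dy": -0.04,"dz": 0,"roll": 0},
    {"dx": -0.0155,"dy": -0.04,"dz": 0,"roll": 0},
    {"dx": -0.0155,"dy": -0.04,"dz": 0,"roll": 0},
    {"dx": -0.0155,"dy": -0.04,"dz": 0,"roll": 0},
    {"dx": -0.0155,"dy": -0.04,"dz": 0,"roll": 0},
    {"dx": -0.0155,"dy": -0.04,"dz": 0,"roll": 0},
    {"dx": -0.016,"dy": -0.041,"dz": 0,"roll": 0},
    {"dx": 0,"dy": 0,"dz": 0,"roll": 0},
    {"dx": 0,"dy": 0,"dz": 0,"roll": 0},
    {"dx": 0,"dy": 0,"dz": 0,"roll": 0}
  ]
}}

```text
time: 8.22
tool_pos: [0.4555, 0.2623, 0.1185]
eef_rot: [[0.999, 0.039, 0.0], [0.039, -0.999, -0.001], [0.0, 0.001, -1.0]]
contact_force: [0.1, -0.1, -1.7]
finger_gap: 0.238
grasp_force: 60.1
```

```bash
python3 go.py .4555 .2634 .024 .042
python3 - <<'E'
from h import *
a=cv2.resize(bot.snapshot("top")[200:290,190:330],None,fx=2.8,fy=2.8,interpolation=cv2.INTER_CUBIC)
b=cv2.resize(bot.snapshot("side")[200:350,280:430],None,fx=2.6,fy=2.6)
h=max(a.shape[0],b.shape[0]);a,b=[cv2.copyMakeBorder(i,0,h-i.shape[0],0,0,0) for i in(a,b)]
cv2.imwrite("pics/c3.png",np.hstack([a,b]))
E
```

```text
t 8.22 pos [0.4555 0.2623 0.1185] yaw 0.039 tilt [ 0.    -0.001] roll -0.003 d(after roll) [ 0.0001 -0.0011  0.0945] gap 0.238 60.1 j7 -1.95
```

View pics/c3.png

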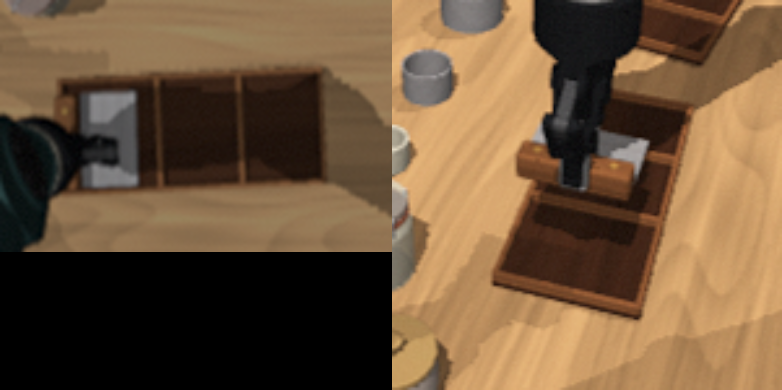

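Call:
{"api": "play_rows", "payload": {
  "rows": [
    {"dx": 0,"dy": -0.001,"dz": 0.03,"roll": 0},
    {"dx": 0,"dy": 0,"dz": 0.03,"roll": 0},
    {"dx": 0,"dy": 0,"dz": 0.02,"roll": 0},
    {"dx": 0,"dy": 0,"dz": 0.005,"roll": 0},
    {"dx": 0,"dy": 0,"dz": 0.004,"roll": 0},
    {"dx": 0,"dy": 0,"dz": 0.003,"roll": 0},
    {"dx": 0,"dy": 0,"dz": 0.002,"roll": 0},
    {"dx": 0,"dy": 0,"dz": 0,"roll": 0},
    {"dx": 0,"dy": 0,"dz": 0,"roll": 0},
    {"dx": 0,"dy": 0,"dz": 0,"roll": 0}
  ]
}}

```text
time: 9.57
tool_pos: [0.4551, 0.265, 0.0244]
eef_rot: [[0.999, 0.042, 0.0], [0.042, -0.999, 0.0], [0.0, -0.0, -1.0]]
contact_force: [-0.1, 0.1, -1.3]
finger_gap: 0.243
grasp_force: 60.0
```

Call:
{"api": "play_rows", "payload": {
  "rows": [
    {"dx": 0,"dy": 0,"dz": 0.001,"roll": 0},
    {"dx": 0,"dy": 0,"dz": 0,"roll": 0},
    {"dx": 0,"dy": 0,"dz": 0,"roll": 0}
  ]
}}

```text
time: 9.95
tool_pos: [0.4551, 0.265, 0.0238]
eef_rot: [[0.999, 0.042, 0.0], [0.042, -0.999, 0.0], [0.0, -0.0, -1.0]]
contact_force: [-1.3, 1.0, 5.7]
finger_gap: 0.241
grasp_force: 61.0
```

Call:
{"api": "play_rows", "payload": {
  "rows": [
    {"dx": 0,"dy": 0,"dz": 0,"roll": 0},
    {"dx": 0,"dy": 0,"dz": 0,"roll": 0},
    {"dx": 0,"dy": 0,"dz": 0,"roll": 0},
    {"dx": 0,"dy": 0,"dz": -0.03,"roll": 0},
    {"dx": 0,"dy": 0,"dz": -0.04,"roll": 0},
    {"dx": 0,"dy": 0,"dz": -0.04,"roll": 0},
    {"dx": 0,"dy": 0,"dz": -0.04,"roll": 0}
  ],
  "hand": 0.2
}}

```text
time: 10.82
tool_pos: [0.4547, 0.2647, 0.1744]
eef_rot: [[0.999, 0.042, -0.0], [0.042, -0.999, -0.0], [-0.0, 0.0, -1.0]]
contact_force: [-0.1, -0.9, 0.3]
finger_gap: 0.397
grasp_force: 0.0
```

```bash
python3 go.py .603 .315 .18 .042
```

```text
t 10.82 pos [0.4547 0.2647 0.1744] yaw 0.042 tilt [-0. -0.] roll -0.0 d(after roll) [ 0.1503 -0.044  -0.0056] gap 0.397 0.0 j7 -1.97
```

Call:
{"api": "play_rows", "payload": {
  "rows": [
    {"dx": 0.038,"dy": -0.011,"dz": 0,"roll": 0},
    {"dx": 0.038,"dy": -0.011,"dz": 0,"roll": 0},
    {"dx": 0.038,"dy": -0.011,"dz": 0,"roll": 0},
    {"dx": 0.036,"dy": -0.011,"dz": 0,"roll": 0},
    {"dx": 0,"dy": 0,"dz": 0,"roll": 0},
    {"dx": 0,"dy": 0,"dz": 0.02,"roll": 0},
    {"dx": 0,"dy": 0,"dz": 0,"roll": 0},
    {"dx": 0,"dy": 0,"dz": 0,"roll": 0}
  ],
  "hand": -1
}}

```text
time: 11.82
tool_pos: [0.6018, 0.3147, 0.1526]
eef_rot: [[0.999, 0.042, -0.002], [0.042, -0.999, -0.001], [-0.002, 0.001, -1.0]]
contact_force: [0.0, -0.1, 0.2]
finger_gap: 0.998
grasp_force: 0.0
```

```bash
python3 go.py .603 .315 .030 .042
python3 - <<'E'
from m import *
a=cv2.resize(bot.snapshot("top")[140:290,140:330],None,fx=2.1,fy=2.1,interpolation=cv2.INTER_CUBIC)
s=bot.snapshot("side");b=cv2.resize(s[220:370,200:350],None,fx=2.6,fy=2.6)
for p,px,m in mask("side","jar"): print(round(p,2),px,fit("side","jar",px).round(3))
h=max(a.shape[0],b.shape[0]);a,b=[cv2.copyMakeBorder(i,0,h-i.shape[0],0,0,0) for i in(a,b)]
cv2.imwrite("pics/c4.png",np.hstack([a,b]))
E
```

```text
t 11.82 pos [0.6018 0.3147 0.1526] yaw 0.042 tilt [-0.002 -0.001] roll 0.0 d(after roll) [ 0.0012 -0.0002  0.1226] gap 0.998 0.0 j7 -1.91
0.85 [227.44349864 326.06550703] [0.642 0.434]
0.74 [229.35595179 281.7384844 ] [0.703 0.329]
0.66 [274.59572125 289.82885009] [0.602 0.316]
```

View pics/c4.png

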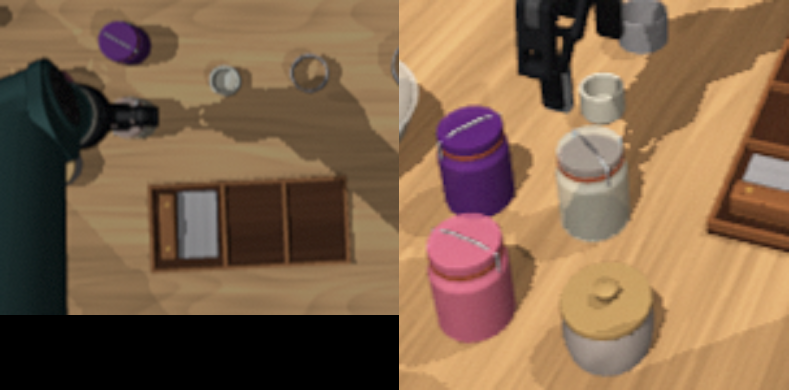

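The scraper sits flat in the wide well (top crop (190,225)); the clear jar stands below the gripper. Descending on it.

Call:
{"api": "play_rows", "payload": {
  "rows": [
    {"dx": 0.001,"dy": 0,"dz": 0.03,"roll": 0},
    {"dx": 0,"dy": 0,"dz": 0.03,"roll": 0},
    {"dx": 0,"dy": 0,"dz": 0.03,"roll": 0},
    {"dx": 0,"dy": 0,"dz": 0.02,"roll": 0},
    {"dx": 0,"dy": 0,"dz": 0.0125,"roll": 0},
    {"dx": 0,"dy": 0,"dz": 0,"roll": 0},
    {"dx": 0,"dy": 0,"dz": 0,"roll": 0}
  ]
}}

```text
time: 12.85
tool_pos: [0.6048, 0.3155, 0.0317]
eef_rot: [[0.999, 0.042, 0.002], [0.042, -0.999, 0.001], [0.002, -0.001, -1.0]]
contact_force: [0.7, -0.8, 0.5]
finger_gap: 0.999
grasp_force: 0.0
```

Call:
{"api": "play_rows", "payload": {
  "rows": [
    {"dx": 0,"dy": 0,"dz": 0,"roll": 0},
    {"dx": 0,"dy": 0,"dz": 0,"roll": 0},
    {"dx": 0,"dy": 0,"dz": 0,"roll": 0},
    {"dx": 0,"dy": 0,"dz": 0,"roll": 0},
    {"dx": 0,"dy": 0,"dz": 0,"roll": 0},
    {"dx": 0,"dy": 0,"dz": 0,"roll": 0}
  ],
  "hand": 1,
  "squeeze": 40
}}

```text
time: 13.6
tool_pos: [0.6048, 0.3152, 0.032]
eef_rot: [[0.999, 0.042, 0.002], [0.042, -0.999, 0.001], [0.002, -0.001, -1.0]]
contact_force: [-0.2, -0.4, 5.8]
finger_gap: 0.66
grasp_force: 43.4
```

```bash
python3 go.py .4603 .148 .130 .042
```

```text
t 13.6 pos [0.6048 0.3152 0.032 ] yaw 0.042 tilt [0.002 0.001] roll -0.0 d(after roll) [-0.1514  0.161  -0.098 ] gap 0.66 43.4 j7 -1.88
```

Call:
{"api": "play_rows", "payload": {
  "rows": [
    {"dx": 0,"dy": 0,"dz": -0.02,"roll": 0},
    {"dx": 0,"dy": 0,"dz": -0.04,"roll": 0},
    {"dx": 0,"dy": 0,"dz": -0.038,"roll": 0},
    {"dx": -0.0252,"dy": 0.0268,"dz": 0,"roll": 0},
    {"dx": -0.0252,"dy": 0.0268,"dz": 0,"roll": 0},
    {"dx": -0.0252,"dy": 0.0268,"dz": 0,"roll": 0},
    {"dx": -0.0252,"dy": 0.0268,"dz": 0,"roll": 0},
    {"dx": -0.0252,"dy": 0.0268,"dz": 0,"roll": 0},
    {"dx": -0.0252,"dy": 0.0268,"dz": 0,"roll": 0},
    {"dx": 0,"dy": 0,"dz": 0,"roll": 0},
    {"dx": 0,"dy": 0,"dz": 0,"roll": 0},
    {"dx": 0,"dy": 0,"dz": 0.03,"roll": 0},
    {"dx": 0,"dy": 0,"dz": 0.03,"roll": 0},
    {"dx": 0,"dy": 0,"dz": 0.015,"roll": 0},
    {"dx": 0,"dy": 0,"dz": 0,"roll": 0},
    {"dx": 0,"dy": 0,"dz": 0,"roll": 0}
  ]
}}

```text
time: 15.6
tool_pos: [0.4605, 0.1486, 0.0544]
eef_rot: [[0.999, 0.042, 0.001], [0.042, -0.999, 0.001], [0.001, -0.0, -1.0]]
contact_force: [0.7, 0.3, -1.7]
finger_gap: 0.666
grasp_force: 43.1
```

```bash
python3 go.py .4603 .148 .037 .042
```

```text
t 15.6 pos [0.4605 0.1486 0.0544] yaw 0.042 tilt [0.001 0.001] roll 0.0 d(after roll) [-0.0002  0.0006  0.0174] gap 0.666 43.1 j7 -1.71
```

Call:
{"api": "play_rows", "payload": {
  "rows": [
    {"dx": 0,"dy": 0,"dz": 0.006,"roll": 0},
    {"dx": 0,"dy": 0,"dz": 0.005,"roll": 0},
    {"dx": 0,"dy": 0,"dz": 0.003,"roll": 0},
    {"dx": 0,"dy": 0,"dz": 0.002,"roll": 0},
    {"dx": 0,"dy": 0,"dz": 0.001,"roll": 0},
    {"dx": 0,"dy": 0,"dz": 0,"roll": 0},
    {"dx": 0,"dy": 0,"dz": 0,"roll": 0}
  ]
}}

```text
time: 16.48
tool_pos: [0.4596, 0.1481, 0.0369]
eef_rot: [[0.999, 0.042, -0.0], [0.042, -0.999, 0.0], [-0.0, -0.0, -1.0]]
contact_force: [-1.6, -0.3, 1.9]
finger_gap: 0.664
grasp_force: 43.4
```

Call:
{"api": "play_rows", "payload": {
  "rows": [
    {"dx": 0,"dy": 0,"dz": 0,"roll": 0},
    {"dx": 0,"dy": 0,"dz": 0,"roll": 0},
    {"dx": 0,"dy": 0,"dz": 0,"roll": 0},
    {"dx": 0,"dy": 0,"dz": -0.02,"roll": 0},
    {"dx": 0,"dy": 0,"dz": -0.04,"roll": 0},
    {"dx": 0,"dy": 0,"dz": -0.045,"roll": 0},
    {"dx": 0,"dy": 0,"dz": -0.045,"roll": 0},
    {"dx": 0,"dy": 0,"dz": 0,"roll": 0}
  ],
  "hand": -0.65
}}

```text
time: 17.48
tool_pos: [0.4619, 0.1489, 0.1898]
eef_rot: [[0.999, 0.042, 0.007], [0.042, -0.999, 0.003], [0.007, -0.003, -1.0]]
contact_force: [0.5, 0.7, -0.6]
finger_gap: 0.82
grasp_force: 0.0
```

```bash
python3 go.py .6575 .191 .18 1.613; python3 go.py .6575 .191 .18 -1.53
```

```text
t 17.48 pos [0.4619 0.1489 0.1898] yaw 0.042 tilt [0.007 0.003] roll -1.571 d(after roll) [0.0338 0.1972 0.0098] gap 0.82 0.0 j7 -1.78
t 17.48 pos [0.4619 0.1489 0.1898] yaw 0.042 tilt [0.007 0.003] roll 1.572 d(after roll) [-0.034  -0.1972  0.0098] gap 0.82 0.0 j7 -1.78
```

Call:
{"api": "play_rows", "payload": {
  "rows": [
    {"dx": 0.0394,"dy": -0.0068,"dz": 0,"roll": 0},
    {"dx": 0.0394,"dy": -0.0068,"dz": 0,"roll": 0},
    {"dx": 0.0394,"dy": -0.0068,"dz": 0,"roll": 0},
    {"dx": 0.0394,"dy": -0.0068,"dz": 0,"roll": 0},
    {"dx": 0.0394,"dy": -0.0068,"dz": 0,"roll": 0},
    {"dx": 0,"dy": 0,"dz": 0,"roll": -0.157},
    {"dx": 0,"dy": 0,"dz": 0,"roll": -0.157},
    {"dx": 0,"dy": 0,"dz": 0,"roll": -0.157},
    {"dx": 0,"dy": 0,"dz": 0,"roll": -0.157},
    {"dx": 0,"dy": 0,"dz": 0,"roll": -0.157},
    {"dx": 0,"dy": 0,"dz": 0,"roll": -0.157},
    {"dx": 0,"dy": 0,"dz": 0,"roll": -0.157},
    {"dx": 0,"dy": 0,"dz": 0,"roll": -0.157},
    {"dx": 0,"dy": 0,"dz": 0,"roll": -0.157},
    {"dx": 0,"dy": 0,"dz": 0.05,"roll": 0},
    {"dx": 0,"dy": 0,"dz": 0.03,"roll": 0},
    {"dx": 0,"dy": 0,"dz": 0,"roll": 0},
    {"dx": 0,"dy": 0,"dz": 0,"roll": 0}
  ],
  "hand": -1
}}

```text
time: 19.73
tool_pos: [0.6554, 0.1907, 0.1069]
eef_rot: [[0.116, 0.993, 0.0], [0.993, -0.116, 0.0], [0.001, 0.0, -1.0]]
contact_force: [0.7, 0.6, 0.3]
finger_gap: 0.996
grasp_force: 0.0
```

```bash
python3 go.py .6575 .191 .022 1.452
python3 - <<'E'
from m import *
bot.snapshot("side");bot.snapshot("top")
for c in("side","top"):
  for n in("ramekin_small","cutter_small","ramekin_large"):
    for p,px,m in mask(c,n)[:2]: print(c,n,round(p,2),px.round(1),fit(c,n,px).round(3))
E
```

```text
t 19.73 pos [0.6554 0.1907 0.1069] yaw 1.455 tilt [0. 0.] roll 0.003 d(after roll) [0.0006 0.0021 0.0849] gap 0.996 0.0 j7 -0.61
side ramekin_small 0.73 [278.2 256.7] [0.658 0.189]
side cutter_small 0.56 [293.6 229.6] [0.668 0.076]
side ramekin_large 0.54 [384.5 160. ] [ 0.54  -0.422]
side ramekin_large 0.38 [362.8 257.3] [0.466 0.122]
top ramekin_large 0.87 [457.6 221. ] [ 0.539 -0.419]
```

Call:
{"api": "play_rows", "payload": {
  "rows": [
    {"dx": 0,"dy": 0.002,"dz": 0.03,"roll": 0},
    {"dx": 0,"dy": 0,"dz": 0.03,"roll": 0},
    {"dx": 0,"dy": 0,"dz": 0.02,"roll": 0},
    {"dx": 0,"dy": 0,"dz": 0.009,"roll": 0},
    {"dx": 0,"dy": 0,"dz": 0,"roll": 0},
    {"dx": 0,"dy": 0,"dz": 0,"roll": 0}
  ]
}}

```text
time: 20.88
tool_pos: [0.6579, 0.1905, 0.0188]
eef_rot: [[0.116, 0.993, 0.002], [0.993, -0.116, 0.001], [0.001, 0.002, -1.0]]
contact_force: [-1.1, -0.3, 0.3]
finger_gap: 1.001
grasp_force: 0.0
```

Call:
{"api": "play_rows", "payload": {
  "rows": [
    {"dx": 0,"dy": 0,"dz": 0,"roll": 0},
    {"dx": 0,"dy": 0,"dz": 0,"roll": 0},
    {"dx": 0,"dy": 0,"dz": 0,"roll": 0},
    {"dx": 0,"dy": 0,"dz": 0,"roll": 0},
    {"dx": 0,"dy": 0,"dz": 0,"roll": 0},
    {"dx": 0,"dy": 0,"dz": 0,"roll": 0},
    {"dx": 0,"dy": 0,"dz": 0,"roll": 0}
  ],
  "hand": 1,
  "squeeze": 35
}}

```text
time: 21.75
tool_pos: [0.6575, 0.1902, 0.0186]
eef_rot: [[0.116, 0.993, 0.001], [0.993, -0.116, 0.0], [0.0, 0.001, -1.0]]
contact_force: [-0.6, -1.2, 5.4]
finger_gap: 0.481
grasp_force: 35.4
```

```bash
python3 go.py .4612 -.1937 .130 1.452
```

```text
t 21.75 pos [0.6575 0.1902 0.0186] yaw 1.455 tilt [0.001 0.   ] roll 0.003 d(after roll) [-0.4045 -0.1494 -0.1114] gap 0.481 35.4 j7 -0.63
```

Call:
{"api": "play_rows", "payload": {
  "rows": [
    {"dx": 0,"dy": 0,"dz": -0.025,"roll": 0},
    {"dx": 0,"dy": 0,"dz": -0.045,"roll": 0},
    {"dx": 0,"dy": 0,"dz": -0.04,"roll": 0},
    {"dx": -0.0404,"dy": -0.0149,"dz": 0,"roll": 0},
    {"dx": -0.0404,"dy": -0.0149,"dz": 0,"roll": 0},
    {"dx": -0.0404,"dy": -0.0149,"dz": 0,"roll": 0},
    {"dx": -0.0404,"dy": -0.0149,"dz": 0,"roll": 0},
    {"dx": -0.0404,"dy": -0.0149,"dz": 0,"roll": 0},
    {"dx": -0.0404,"dy": -0.0149,"dz": 0,"roll": 0},
    {"dx": -0.0404,"dy": -0.0149,"dz": 0,"roll": 0},
    {"dx": -0.0404,"dy": -0.0149,"dz": 0,"roll": 0},
    {"dx": -0.0404,"dy": -0.0149,"dz": 0,"roll": 0},
    {"dx": -0.0404,"dy": -0.0149,"dz": 0,"roll": 0},
    {"dx": 0,"dy": 0,"dz": 0,"roll": 0},
    {"dx": 0,"dy": 0,"dz": 0,"roll": 0},
    {"dx": 0,"dy": 0,"dz": 0.04,"roll": 0},
    {"dx": 0,"dy": 0,"dz": 0.03,"roll": 0},
    {"dx": 0,"dy": 0,"dz": 0,"roll": 0},
    {"dx": 0,"dy": 0,"dz": 0,"roll": 0}
  ]
}}

```text
time: 24.12
tool_pos: [0.4634, -0.193, 0.0584]
eef_rot: [[0.114, 0.994, 0.001], [0.994, -0.114, 0.0], [0.0, 0.001, -1.0]]
contact_force: [-0.4, -0.9, -0.3]
finger_gap: 0.478
grasp_force: 35.7
```

```bash
python3 go.py .4612 -.1937 .0236 1.452
python3 - <<'E'
from m import *
a=cv2.resize(bot.snapshot("top")[200:290,200:420],None,fx=1.8,fy=1.8,interpolation=cv2.INTER_CUBIC)
s=bot.snapshot("side");b=cv2.resize(s[170:320,310:460],None,fx=2.6,fy=2.6)
h=max(a.shape[0],b.shape[0]);a,b=[cv2.copyMakeBorder(i,0,h-i.shape[0],0,0,0) for i in(a,b)]
cv2.imwrite("pics/c5.png",np.hstack([a,b]))
E
```

```text
t 24.12 pos [ 0.4634 -0.193   0.0584] yaw 1.457 tilt [0.001 0.   ] roll 0.005 d(after roll) [-0.001  -0.0021  0.0348] gap 0.478 35.7 j7 -0.08
```

View pics/c5.png

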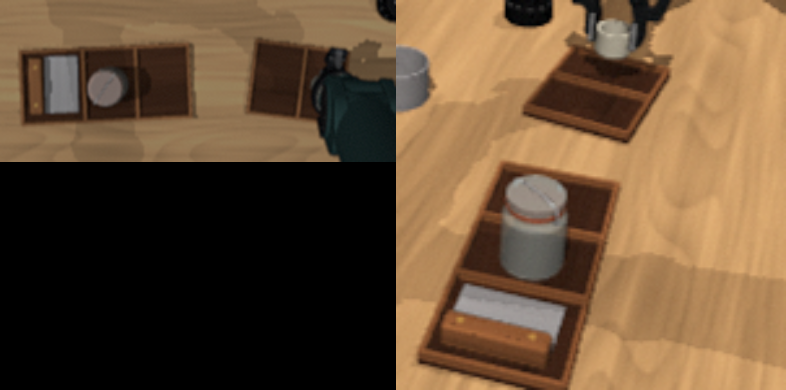

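The jar (side crop (533,230)) and scraper stand correctly in their wells, and the small ramekin hangs over the narrow well. Lowering it.

Call:
{"api": "play_rows", "payload": {
  "rows": [
    {"dx": -0.001,"dy": -0.002,"dz": 0.015,"roll": 0},
    {"dx": 0,"dy": 0,"dz": 0.01,"roll": 0},
    {"dx": 0,"dy": 0,"dz": 0.004,"roll": 0},
    {"dx": 0,"dy": 0,"dz": 0.003,"roll": 0},
    {"dx": 0,"dy": 0,"dz": 0.002,"roll": 0},
    {"dx": 0,"dy": 0,"dz": 0.001,"roll": 0},
    {"dx": 0,"dy": 0,"dz": 0,"roll": 0},
    {"dx": 0,"dy": 0,"dz": 0,"roll": 0}
  ]
}}

```text
time: 25.22
tool_pos: [0.4603, -0.1947, 0.0235]
eef_rot: [[0.116, 0.993, 0.0], [0.993, -0.116, -0.0], [-0.0, 0.0, -1.0]]
contact_force: [-1.5, 0.4, 5.1]
finger_gap: 0.477
grasp_force: 36.2
```

Call:
{"api": "play_rows", "payload": {
  "rows": [
    {"dx": 0,"dy": 0,"dz": 0,"roll": 0},
    {"dx": 0,"dy": 0,"dz": 0,"roll": 0},
    {"dx": 0,"dy": 0,"dz": 0,"roll": 0},
    {"dx": 0,"dy": 0,"dz": -0.02,"roll": 0},
    {"dx": 0,"dy": 0,"dz": -0.04,"roll": 0},
    {"dx": 0,"dy": 0,"dz": -0.04,"roll": 0},
    {"dx": 0,"dy": 0,"dz": -0.04,"roll": 0},
    {"dx": 0,"dy": 0,"dz": 0,"roll": 0}
  ],
  "hand": -0.3
}}

```text
time: 26.22
tool_pos: [0.4622, -0.1954, 0.1655]
eef_rot: [[0.116, 0.993, 0.006], [0.993, -0.116, -0.002], [-0.002, 0.006, -1.0]]
contact_force: [-0.3, 0.3, -0.4]
finger_gap: 0.653
grasp_force: 0.0
```

```bash
python3 go.py .6685 .0755 .10 1.455
```

```text
t 26.23 pos [ 0.4622 -0.1954  0.1655] yaw 1.454 tilt [ 0.006 -0.002] roll -0.001 d(after roll) [0.2929 0.1736 0.0655] gap 0.653 0.0 j7 -0.01
```

Call:
{"api": "play_rows", "payload": {
  "rows": [
    {"dx": 0.0366,"dy": 0.0218,"dz": 0,"roll": 0},
    {"dx": 0.0366,"dy": 0.0218,"dz": 0,"roll": 0},
    {"dx": 0.0366,"dy": 0.0218,"dz": 0,"roll": 0},
    {"dx": 0.0366,"dy": 0.0218,"dz": 0,"roll": 0},
    {"dx": 0.0366,"dy": 0.0218,"dz": 0,"roll": 0},
    {"dx": 0.0366,"dy": 0.0218,"dz": 0,"roll": 0},
    {"dx": 0.0366,"dy": 0.0218,"dz": 0,"roll": 0},
    {"dx": 0.0366,"dy": 0.0218,"dz": 0,"roll": 0},
    {"dx": 0,"dy": 0,"dz": 0,"roll": 0},
    {"dx": 0,"dy": 0,"dz": 0.04,"roll": 0},
    {"dx": 0,"dy": 0,"dz": 0.025,"roll": 0},
    {"dx": 0,"dy": 0,"dz": 0,"roll": 0},
    {"dx": 0,"dy": 0,"dz": 0,"roll": 0}
  ],
  "hand": -1
}}

```text
time: 27.85
tool_pos: [0.6673, 0.0753, 0.098]
eef_rot: [[0.116, 0.993, -0.0], [0.993, -0.116, -0.0], [-0.0, 0.0, -1.0]]
contact_force: [0.7, 0.2, 0.4]
finger_gap: 1.0
grasp_force: 0.0
```

```bash
python3 go.py .6685 .0755 .020 1.455
```

```text
t 27.85 pos [0.6673 0.0753 0.098 ] yaw 1.454 tilt [-0. -0.] roll -0.001 d(after roll) [0.0003 0.0011 0.078 ] gap 1.0 0.0 j7 -0.49
```

Call:
{"api": "play_rows", "payload": {
  "rows": [
    {"dx": 0,"dy": 0.001,"dz": 0.03,"roll": 0},
    {"dx": 0,"dy": 0,"dz": 0.025,"roll": 0},
    {"dx": 0,"dy": 0,"dz": 0.015,"roll": 0},
    {"dx": 0,"dy": 0,"dz": 0.008,"roll": 0},
    {"dx": 0,"dy": 0,"dz": 0,"roll": 0},
    {"dx": 0,"dy": 0,"dz": 0,"roll": 0}
  ]
}}

```text
time: 28.6
tool_pos: [0.669, 0.076, 0.0207]
eef_rot: [[0.116, 0.993, 0.002], [0.993, -0.116, 0.0], [0.0, 0.002, -1.0]]
contact_force: [0.8, 0.4, 0.3]
finger_gap: 0.998
grasp_force: 0.0
```

Call:
{"api": "play_rows", "payload": {
  "rows": [
    {"dx": 0,"dy": 0,"dz": 0,"roll": 0},
    {"dx": 0,"dy": 0,"dz": 0,"roll": 0},
    {"dx": 0,"dy": 0,"dz": 0,"roll": 0},
    {"dx": 0,"dy": 0,"dz": 0,"roll": 0},
    {"dx": 0,"dy": 0,"dz": 0,"roll": 0},
    {"dx": 0,"dy": 0,"dz": 0,"roll": 0},
    {"dx": 0,"dy": 0,"dz": 0,"roll": 0}
  ],
  "hand": 1,
  "squeeze": 35
}}

```text
time: 29.48
tool_pos: [0.6688, 0.0759, 0.0206]
eef_rot: [[0.116, 0.993, 0.001], [0.993, -0.116, 0.0], [0.0, 0.001, -1.0]]
contact_force: [-1.1, -0.8, 6.2]
finger_gap: 0.593
grasp_force: 36.5
```

```bash
python3 go.py .4701 -.1192 .120 1.452
```

```text
t 29.48 pos [0.6688 0.0759 0.0206] yaw 1.455 tilt [0.001 0.   ] roll 0.003 d(after roll) [-0.2173 -0.1742 -0.0994] gap 0.593 36.5 j7 -0.52
```

Call:
{"api": "play_rows", "payload": {
  "rows": [
    {"dx": 0,"dy": 0,"dz": -0.025,"roll": 0},
    {"dx": 0,"dy": 0,"dz": -0.04,"roll": 0},
    {"dx": 0,"dy": 0,"dz": -0.035,"roll": 0},
    {"dx": -0.031,"dy": -0.0249,"dz": 0,"roll": 0},
    {"dx": -0.031,"dy": -0.0249,"dz": 0,"roll": 0},
    {"dx": -0.031,"dy": -0.0249,"dz": 0,"roll": 0},
    {"dx": -0.031,"dy": -0.0249,"dz": 0,"roll": 0},
    {"dx": -0.031,"dy": -0.0249,"dz": 0,"roll": 0},
    {"dx": -0.031,"dy": -0.0249,"dz": 0,"roll": 0},
    {"dx": -0.031,"dy": -0.0249,"dz": 0,"roll": 0},
    {"dx": 0,"dy": 0,"dz": 0,"roll": 0},
    {"dx": 0,"dy": 0,"dz": 0,"roll": 0},
    {"dx": 0,"dy": 0,"dz": 0.035,"roll": 0},
    {"dx": 0,"dy": 0,"dz": 0.03,"roll": 0},
    {"dx": 0,"dy": 0,"dz": 0,"roll": 0},
    {"dx": 0,"dy": 0,"dz": 0,"roll": 0}
  ]
}}

```text
time: 31.48
tool_pos: [0.4712, -0.1188, 0.0553]
eef_rot: [[0.114, 0.993, 0.001], [0.993, -0.114, 0.0], [0.0, 0.001, -1.0]]
contact_force: [0.2, -0.0, 0.3]
finger_gap: 0.588
grasp_force: 36.7
```

```bash
python3 go.py .4701 -.1192 .0256 1.452
```

```text
t 31.48 pos [ 0.4712 -0.1188  0.0553] yaw 1.456 tilt [0.001 0.   ] roll 0.004 d(after roll) [-0.0006 -0.0011  0.0297] gap 0.588 36.7 j7 -0.28
```

Call:
{"api": "play_rows", "payload": {
  "rows": [
    {"dx": -0.0005,"dy": -0.001,"dz": 0.012,"roll": 0},
    {"dx": 0,"dy": 0,"dz": 0.008,"roll": 0},
    {"dx": 0,"dy": 0,"dz": 0.004,"roll": 0},
    {"dx": 0,"dy": 0,"dz": 0.003,"roll": 0},
    {"dx": 0,"dy": 0,"dz": 0.002,"roll": 0},
    {"dx": 0,"dy": 0,"dz": 0.001,"roll": 0},
    {"dx": 0,"dy": 0,"dz": 0,"roll": 0},
    {"dx": 0,"dy": 0,"dz": 0,"roll": 0}
  ]
}}

```text
time: 32.48
tool_pos: [0.4691, -0.1199, 0.0255]
eef_rot: [[0.116, 0.993, 0.0], [0.993, -0.116, -0.0], [-0.0, 0.0, -1.0]]
contact_force: [-0.5, 0.1, 7.5]
finger_gap: 0.587
grasp_force: 37.3
```

Call:
{"api": "play_rows", "payload": {
  "rows": [
    {"dx": 0,"dy": 0,"dz": 0,"roll": 0},
    {"dx": 0,"dy": 0,"dz": 0,"roll": 0},
    {"dx": 0,"dy": 0,"dz": 0,"roll": 0},
    {"dx": 0,"dy": 0,"dz": -0.02,"roll": 0},
    {"dx": 0,"dy": 0,"dz": -0.04,"roll": 0},
    {"dx": 0,"dy": 0,"dz": -0.04,"roll": 0},
    {"dx": 0,"dy": 0,"dz": -0.04,"roll": 0},
    {"dx": 0,"dy": 0,"dz": 0,"roll": 0}
  ],
  "hand": -0.5
}}

```text
time: 33.48
tool_pos: [0.471, -0.1203, 0.1674]
eef_rot: [[0.116, 0.993, 0.006], [0.993, -0.116, -0.001], [-0.001, 0.006, -1.0]]
contact_force: [0.6, 0.3, -0.0]
finger_gap: 0.753
grasp_force: 0.0
```

```bash
python3 go.py .540 -.4205 .10 1.455
```

```text
t 33.48 pos [ 0.471  -0.1203  0.1674] yaw 1.454 tilt [ 0.006 -0.001] roll -0.001 d(after roll) [-0.2902  0.1033  0.0674] gap 0.753 0.0 j7 -0.19
```

Call:
{"api": "play_rows", "payload": {
  "rows": [
    {"dx": -0.0415,"dy": 0.0148,"dz": 0,"roll": 0},
    {"dx": -0.0415,"dy": 0.0148,"dz": 0,"roll": 0},
    {"dx": -0.0415,"dy": 0.0148,"dz": 0,"roll": 0},
    {"dx": -0.0415,"dy": 0.0148,"dz": 0,"roll": 0},
    {"dx": -0.0415,"dy": 0.0148,"dz": 0,"roll": 0},
    {"dx": -0.0415,"dy": 0.0148,"dz": 0,"roll": 0},
    {"dx": -0.0415,"dy": 0.0148,"dz": 0,"roll": 0},
    {"dx": 0,"dy": 0,"dz": 0,"roll": 0},
    {"dx": 0,"dy": 0,"dz": 0.04,"roll": 0},
    {"dx": 0,"dy": 0,"dz": 0.027,"roll": 0},
    {"dx": 0,"dy": 0,"dz": 0,"roll": 0},
    {"dx": 0,"dy": 0,"dz": 0,"roll": 0}
  ],
  "hand": -1
}}

```text
time: 34.98
tool_pos: [0.5387, -0.4198, 0.0981]
eef_rot: [[0.115, 0.993, 0.0], [0.993, -0.115, 0.0], [0.0, 0.0, -1.0]]
contact_force: [0.1, 1.1, 0.6]
finger_gap: 1.002
grasp_force: 0.0
```

```bash
python3 go.py .540 -.4205 .022 1.455
```

```text
t 34.98 pos [ 0.5387 -0.4198  0.0981] yaw 1.456 tilt [0. 0.] roll 0.001 d(after roll) [-0.0005  0.0013  0.0761] gap 1.002 0.0 j7 0.25
```

Call:
{"api": "play_rows", "payload": {
  "rows": [
    {"dx": 0,"dy": 0.001,"dz": 0.03,"roll": 0},
    {"dx": 0,"dy": 0,"dz": 0.025,"roll": 0},
    {"dx": 0,"dy": 0,"dz": 0.014,"roll": 0},
    {"dx": 0,"dy": 0,"dz": 0.007,"roll": 0},
    {"dx": 0,"dy": 0,"dz": 0,"roll": 0},
    {"dx": 0,"dy": 0,"dz": 0,"roll": 0}
  ]
}}

```text
time: 35.72
tool_pos: [0.54, -0.421, 0.0228]
eef_rot: [[0.116, 0.993, 0.001], [0.993, -0.116, -0.001], [-0.001, 0.002, -1.0]]
contact_force: [-0.3, -0.2, 1.1]
finger_gap: 0.999
grasp_force: 0.0
```

Call:
{"api": "play_rows", "payload": {
  "rows": [
    {"dx": 0,"dy": 0,"dz": 0,"roll": 0},
    {"dx": 0,"dy": 0,"dz": 0,"roll": 0},
    {"dx": 0,"dy": 0,"dz": 0,"roll": 0},
    {"dx": 0,"dy": 0,"dz": 0,"roll": 0},
    {"dx": 0,"dy": 0,"dz": 0,"roll": 0},
    {"dx": 0,"dy": 0,"dz": 0,"roll": 0},
    {"dx": 0,"dy": 0,"dz": 0,"roll": 0}
  ],
  "hand": 1,
  "squeeze": 45
}}

```text
time: 36.6
tool_pos: [0.5401, -0.4209, 0.0228]
eef_rot: [[0.116, 0.993, 0.002], [0.993, -0.116, -0.001], [-0.001, 0.002, -1.0]]
contact_force: [-0.5, 0.3, 5.4]
finger_gap: 0.675
grasp_force: 50.2
```

```bash
python3 go.py .4639 .0621 .150 1.613
```

```text
t 36.6 pos [ 0.5401 -0.4209  0.0228] yaw 1.455 tilt [ 0.002 -0.001] roll -0.158 d(after roll) [ 0.4858 -0.0558 -0.1272] gap 0.675 50.2 j7 0.22
```

Call:
{"api": "play_rows", "payload": {
  "rows": [
    {"dx": 0,"dy": 0,"dz": -0.025,"roll": 0},
    {"dx": 0,"dy": 0,"dz": -0.04,"roll": 0},
    {"dx": 0,"dy": 0,"dz": -0.04,"roll": 0},
    {"dx": 0,"dy": 0,"dz": -0.02,"roll": -0.079},
    {"dx": 0,"dy": 0,"dz": 0,"roll": -0.079},
    {"dx": 0.0442,"dy": -0.0051,"dz": 0,"roll": 0},
    {"dx": 0.0442,"dy": -0.0051,"dz": 0,"roll": 0},
    {"dx": 0.0442,"dy": -0.0051,"dz": 0,"roll": 0},
    {"dx": 0.0442,"dy": -0.0051,"dz": 0,"roll": 0},
    {"dx": 0.0442,"dy": -0.0051,"dz": 0,"roll": 0},
    {"dx": 0.0442,"dy": -0.0051,"dz": 0,"roll": 0},
    {"dx": 0.0442,"dy": -0.0051,"dz": 0,"roll": 0},
    {"dx": 0.0442,"dy": -0.0051,"dz": 0,"roll": 0},
    {"dx": 0.0442,"dy": -0.0051,"dz": 0,"roll": 0},
    {"dx": 0.0442,"dy": -0.0051,"dz": 0,"roll": 0},
    {"dx": 0.0442,"dy": -0.0051,"dz": 0,"roll": 0},
    {"dx": 0,"dy": 0,"dz": 0,"roll": 0},
    {"dx": 0,"dy": 0,"dz": 0,"roll": 0},
    {"dx": 0,"dy": 0,"dz": 0,"roll": 0}
  ]
}}

```text
time: 38.98
tool_pos: [0.4627, 0.0613, 0.1465]
eef_rot: [[-0.039, 0.999, -0.001], [0.999, 0.039, -0.001], [-0.001, -0.001, -1.0]]
contact_force: [-0.4, -0.7, -1.9]
finger_gap: 0.675
grasp_force: 49.4
```

```bash
python3 go.py .4639 .0621 .0278 1.613
python3 - <<'E'
from m import *
a=cv2.resize(bot.snapshot("top")[200:290,200:420],None,fx=1.8,fy=1.8,interpolation=cv2.INTER_CUBIC)
s=bot.snapshot("side");b=cv2.resize(s[170:320,310:460],None,fx=2.6,fy=2.6)
h=max(a.shape[0],b.shape[0]);a,b=[cv2.copyMakeBorder(i,0,h-i.shape[0],0,0,0) for i in(a,b)]
cv2.imwrite("pics/c6.png",np.hstack([a,b]))
E
```

```text
t 38.98 pos [0.4627 0.0613 0.1465] yaw 1.61 tilt [-0.001 -0.001] roll -0.003 d(after roll) [0.0007 0.0012 0.1187] gap 0.675 49.4 j7 -0.46
```

View pics/c6.png

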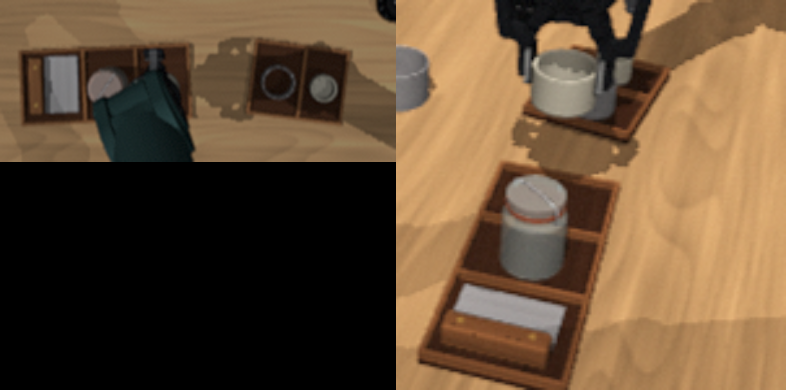

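The small cutter (top crop (278,80)) and small ramekin (323,88) sit in their wells. Lowering the large ramekin.

Call:
{"api": "play_rows", "payload": {
  "rows": [
    {"dx": 0,"dy": 0.001,"dz": 0.03,"roll": 0},
    {"dx": 0,"dy": 0,"dz": 0.035,"roll": 0},
    {"dx": 0,"dy": 0,"dz": 0.03,"roll": 0},
    {"dx": 0,"dy": 0,"dz": 0.012,"roll": 0},
    {"dx": 0,"dy": 0,"dz": 0.005,"roll": 0},
    {"dx": 0,"dy": 0,"dz": 0.003,"roll": 0},
    {"dx": 0,"dy": 0,"dz": 0.002,"roll": 0},
    {"dx": 0,"dy": 0,"dz": 0.001,"roll": 0},
    {"dx": 0,"dy": 0,"dz": 0,"roll": 0},
    {"dx": 0,"dy": 0,"dz": 0,"roll": 0}
  ]
}}

```text
time: 40.33
tool_pos: [0.4639, 0.0629, 0.029]
eef_rot: [[-0.042, 0.999, 0.0], [0.999, 0.042, 0.0], [0.0, 0.0, -1.0]]
contact_force: [0.2, 0.7, -1.8]
finger_gap: 0.678
grasp_force: 49.3
```

Call:
{"api": "play_rows", "payload": {
  "rows": [
    {"dx": 0,"dy": 0,"dz": 0.0015,"roll": 0},
    {"dx": 0,"dy": 0,"dz": 0,"roll": 0},
    {"dx": 0,"dy": 0,"dz": 0,"roll": 0}
  ]
}}

```text
time: 40.7
tool_pos: [0.464, 0.0629, 0.0277]
eef_rot: [[-0.042, 0.999, 0.001], [0.999, 0.042, -0.0], [-0.0, 0.001, -1.0]]
contact_force: [-1.5, -0.7, 6.1]
finger_gap: 0.672
grasp_force: 50.2
```

Contact. Releasing, lifting clear and backing away towards −y to free the view.

Call:
{"api": "play_rows", "payload": {
  "rows": [
    {"dx": 0,"dy": 0,"dz": 0,"roll": 0},
    {"dx": 0,"dy": 0,"dz": 0,"roll": 0},
    {"dx": 0,"dy": 0,"dz": 0,"roll": 0},
    {"dx": 0,"dy": 0,"dz": -0.02,"roll": 0},
    {"dx": 0,"dy": 0,"dz": -0.04,"roll": 0},
    {"dx": 0,"dy": 0,"dz": -0.045,"roll": 0},
    {"dx": 0,"dy": 0,"dz": -0.045,"roll": 0},
    {"dx": -0.04,"dy": 0.02,"dz": 0,"roll": 0},
    {"dx": -0.04,"dy": 0.02,"dz": 0,"roll": 0},
    {"dx": -0.04,"dy": 0.02,"dz": 0,"roll": 0},
    {"dx": -0.04,"dy": 0.02,"dz": 0,"roll": 0},
    {"dx": -0.04,"dy": 0.02,"dz": 0,"roll": 0},
    {"dx": -0.04,"dy": 0.02,"dz": 0,"roll": 0},
    {"dx": -0.04,"dy": 0,"dz": 0,"roll": 0},
    {"dx": -0.04,"dy": 0,"dz": 0,"roll": 0},
    {"dx": -0.04,"dy": 0,"dz": 0,"roll": 0},
    {"dx": -0.04,"dy": 0,"dz": 0,"roll": 0},
    {"dx": 0,"dy": 0,"dz": 0,"roll": 0},
    {"dx": 0,"dy": 0,"dz": 0,"roll": 0}
  ],
  "hand": -0.65
}}

```text
time: 43.08
tool_pos: [0.6002, -0.3307, 0.1768]
eef_rot: [[-0.042, 0.999, -0.001], [0.999, 0.042, 0.001], [0.001, -0.001, -1.0]]
contact_force: [0.6, 0.8, -0.1]
finger_gap: 0.826
grasp_force: 0.0
```

Run:
```python
from m import *
TL=(np.array([.460,.156]),.042);TS=(np.array([.466,-.1535]),-.119)
t=bot.snapshot("top");s=bot.snapshot("side")
for c in("side","top"):
  for n in D:
    for p,px,m in mask(c,n)[:2]:
      T,w=TS if n in("cutter_small","ramekin_small") else TL
      z=.005 if n in("jar","ramekin_large","ramekin_small","cutter_small") else 0
      g=fit(c,n,px,z);d=g-T;l=np.array([[np.cos(w),np.sin(w)],[-np.sin(w),np.cos(w)]])@d
      print(c,n,round(p,2),px.round(1),g.round(3),"tray",l.round(3))
for p,px,m in mask("top","scraper"): print("scraper",p,px.round(1),ray("top",px,.015).round(3))
a=cv2.resize(t[200:290,200:420],None,fx=1.8,fy=1.8,interpolation=cv2.INTER_CUBIC);b=cv2.resize(s[170:320,310:460],None,fx=2.6,fy=2.6)
h=max(a.shape[0],b.shape[0]);a,b=[cv2.copyMakeBorder(i,0,h-i.shape[0],0,0,0) for i in(a,b)]
cv2.imwrite("pics/c7.png",np.hstack([a,b]))
```

```text
side jar 0.97 [362.8 257.5] [0.458 0.154] tray [-0.002 -0.002]
side jar 0.71 [280.1 342.1] [0.531 0.435] tray [0.083 0.275]
side ramekin_large 0.67 [373.4 239. ] [0.459 0.048] tray [-0.006 -0.108]
side ramekin_large 0.62 [387.8 205.6] [ 0.46  -0.121] tray [-0.011 -0.276]
side ramekin_small 0.72 [394.5 193.7] [ 0.458 -0.201] tray [-0.003 -0.048]
side cutter_small 0.23 [280.2 341.7] [0.541 0.417] tray [0.007 0.576]
side cutter_large 0.77 [310.6 199.9] [ 0.68  -0.072] tray [ 0.21  -0.237]
side salt_pot 0.77 [280.1 341.8] [0.54  0.419] tray [0.091 0.259]
side timer 0.8 [361.2 169.9] [ 0.594 -0.312] tray [ 0.115 -0.473]
top jar 0.82 [258.8 247.9] [0.459 0.151] tray [-0.001 -0.005]
top jar 0.67 [199.  160.6] [0.704 0.324] tray [0.251 0.158]
top ramekin_large 0.54 [289.7 246.6] [0.461 0.065] tray [-0.002 -0.091]
top ramekin_small 0.57 [379.1 249.2] [ 0.456 -0.192] tray [-0.005 -0.04 ]
top cutter_small 0.62 [357.5 250.1] [ 0.453 -0.13 ] tray [-0.016  0.022]
top cutter_large 0.36 [229.5 247. ] [0.458 0.238] tray [0.002 0.082]
top salt_pot 0.62 [165.7 218.3] [0.539 0.423] tray [0.09  0.264]
top salt_pot 0.16 [229.2 247.3] [0.458 0.239] tray [0.001 0.083]
top timer 0.69 [419.9 201.5] [ 0.595 -0.308] tray [ 0.115 -0.47 ]
scraper 0.93 [323.2 119.1] [ 0.833 -0.028  0.015]
scraper 0.87 [463.8 157.8] [ 0.723 -0.438  0.015]
scraper 0.67 [229.3 247.2] [0.457 0.241 0.015]
```

View pics/c7.png

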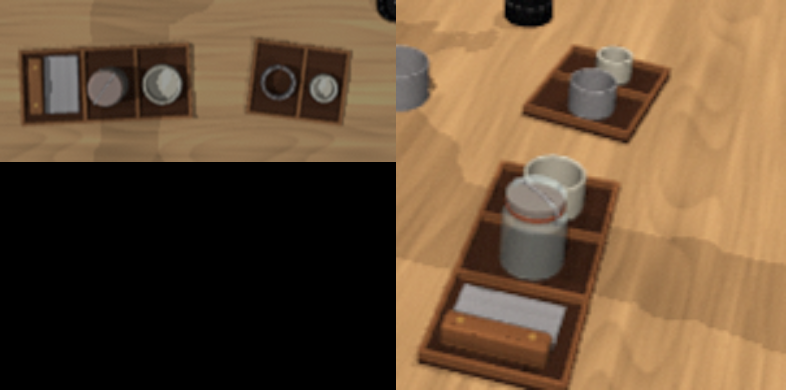

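All five things stand upright, centred in their wells, and the bystanders have not moved. The two outlying readings come from the jar hiding part of the large ramekin and from a partial mask of the small cutter.

```bash
python3 -c "
from bench import bot
print(bot.job_done())"
```

```text
the job is handed in; nothing more can be done
None
```

Both kits are in their trays and handed in at about 43 s of the 141 s allowed; the last pictures show all five things upright in the right wells and the larger cutter, salt pot and timer unmoved, but no verdict came back.

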